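Line up the oil sample bottles by size on the marked board

ROBOT

A 6-joint arm with a two-finger parallel gripper is mounted at the origin on a cart in front of the work surface, level with it; the furniture and walls round the work are solid. World frame = base frame: x ahead of the robot, y to its left, z up, the work surface at z = 0. Lengths are in m, angles in rad, forces in N, time in s.
With the tool pointing down it reaches from about 0.375 to 0.975 m from the base axis. Payload 3.8 kg.
Tool frame: the origin (TCP) lies midway between the tips of the shut fingers; the grasp point (between the pads) lies bot.grasp_offset behind it (bot.grasp_offset is the distance from the TCP to the grasp point, in m); z points along the fingers, y is the direction in which the jaws open and shut (so a half turn about z gives the same grasp; the last joint's range is limited). The gripper opens to 85 mm and grips with 20 to 120 N. Pads are 22 mm wide; open, the fingers measure 114 mm over their backs; the gripper's body (76 mm by 85 mm) begins 54 mm behind the grasp point. The pads swing forward as they close: fully open they stand 13 mm farther back than shut.
Start: joints at [1.119, 0.264, 1.604, -0, 1.274, -0.037], TCP at [0.272, 0.618, 0.231] pointing down, gripper open.
Joint ranges: [-2.63, 2.63], [-0.94, 2.18], [0.31, 2.57], [-1.31, 4.45], [0, 2.66], [-2.55, 2.55]. Speed limits (rad/s): [2.57, 2.57, 3.14, 3.14, 3.14, 3.14].

INTERFACE

Orientations are given as a rotation vector (axis times angle).
In Python, from workcell import read_state, viewer, job, bot gives the robot as it stands.
- The arm moves only by the shell command python3 -m crank 'ROWS' [FORCE]. ROWS is text: rows parted by semicolons, each of 7 numbers parted by spaces: the shift along the tool's x, y, z in mm, then the turn, a rotation vector about the tool's x, y, z in rad, then the closure in counts, from 0 (fully open) to 255 (shut). A call has 1 to 20 rows; each row is the pose to reach, as a shift and turn from the pose commanded when the call began, along the tool's axes at that moment; what a row does not reach only later rows make up. A row lasts 1/8 s, in which the tool goes at most 62.5 mm and 10.7 degrees, less where a joint would pass 70% of its speed; a pose out of reach is approached as far as the arm can. A call with a gripper value outside its range is refused whole. The fingers move at their own pace and stop on an object; FORCE is the grip in N (left out, the last holds). Time passes only in rows, so rows that repeat a pose let the fingers close. It gives the time, the measured TCP pose, the force and the opening at its end, in the units of the state.
- read_state(): the state, without advancing time (a new reading comes with each control period).
- viewer.read_camera(name): name is "scene" or "top" or "wrist"; returns a dict with "pixels" (480x640x3 uint8, red, green, blue), "vertical_fov" (degrees; the focal length in pixels is half the picture's height over the tangent of half this angle, whatever the lens; pixels are square), "cx", "cy" (the principal point, pixels), "view" (4x4, takes a point from world to camera coordinates); the wrist camera has in their place "tool_from_camera" (4x4, takes a point from camera to tool coordinates, whose origin is the TCP and whose axes are the flange's). Camera axes: x right, y up, looking along -z (the intrinsics and any distortion apply to the point x, -y, -z); pixel columns grow to the right and rows downward; lengths in m; the calibration is good to about 2 mm. The wrist camera is an equidistant fisheye: a pixel r from the principal point sees the ray r / f radians off the axis. A picture is of the moment at which its call begins: read the wrist's pose just before it. There is no depth.
- job.finish_job(): hands the job in, once; it reports no verdict.
The state is a dict: "time": time; "q": joint angles; "joint_vel": joint speeds; "joint_torque": joint torques, N m; "tool_pos": TCP position; "tcp_rot": TCP orientation; "wrist_force": force on the tool from outside, world axes, zero at the start; "torque": the same for the moment, N m; "width": opening from 0.0 (shut) to 1.0 (fully open).
Only numpy, scipy, OpenCV 4.12 (cv2) and the standard library are available. Lean on these libraries where they do the work, as an engineer would, in place of code of your own. Each camera call takes 0.05 s, during which the arm holds its last target.

TASK

The filler will be set for one bottle size after another, so line up the four sample bottles by size on the round marks of the plywood board: the smallest on the mark next to the upright metal end stop, then each bigger one on the next mark, the largest farthest from the stop. Stand each bottle upright in the middle of its own mark, let no bottle tip over on the way, and leave the beaker where it stands.

Things in the scene. Friction and masses are not known exactly. Their poses are not given: they have to be found in the camera images.
- bottle_small: the smallest of four closed sample bottles of pale yellow oil with white paper band and white cap, all of one family; loose, upright on the desk, in front of the board; round body 28 mm across, total height 70 mm; straight-sided up to 43 mm, then shoulder, neck and at the top a cap 15 mm across and 16 mm high; weighs 28 to 56 g; rigid, may be gripped round the body; origin at the centre of its underside, z up along its axis
- bottle_medium: the second smallest of four closed sample bottles of pale yellow oil with white paper band and white cap, all of one family; loose, upright on the desk, in front of the board; round body 35 mm across, total height 88 mm; straight-sided up to 54 mm, then shoulder, neck and at the top a cap 18 mm across and 16 mm high; weighs 49 to 98 g; rigid, may be gripped round the body; origin at the centre of its underside, z up along its axis
- bottle_large: the second largest of four closed sample bottles of pale yellow oil with white paper band and white cap, all of one family; loose, upright on the desk, in front of the board; round body 42 mm across, total height 106 mm; straight-sided up to 65 mm, then shoulder, neck and at the top a cap 21 mm across and 16 mm high; weighs 84 to 168 g; rigid, may be gripped round the body; origin at the centre of its underside, z up along its axis
- bottle_extra_large: the largest of four closed sample bottles of pale yellow oil with white paper band and white cap, all of one family; loose, upright on the desk, in front of the board; round body 49 mm across, total height 124 mm; straight-sided up to 76 mm, then shoulder, neck and at the top a cap 24 mm across and 16 mm high; weighs 126 to 252 g; rigid, may be gripped round the body; origin at the centre of its underside, z up along its axis
- mark_a: one of four equal round black rubber marks with a thin grey ring, 64 mm across, fixed in a straight row on a plywood board, 80 mm from centre to centre, in the order a, b, c, d (an end mark); the board is 86 x 380 mm, 8 mm thick, lies fixed on the desk; origin at the centre of the mark's underside, on the board 8 mm above the desk; the mark's top is 10 mm above the desk; y runs along the row from d towards a, z up
- mark_b: one of four equal round black rubber marks with a thin grey ring, 64 mm across, fixed in a straight row on a plywood board, 80 mm from centre to centre, in the order a, b, c, d; the board is 86 x 380 mm, 8 mm thick, lies fixed on the desk; origin at the centre of the mark's underside, on the board 8 mm above the desk; the mark's top is 10 mm above the desk; y runs along the row from d towards a, z up
- mark_c: one of four equal round black rubber marks with a thin grey ring, 64 mm across, fixed in a straight row on a plywood board, 80 mm from centre to centre, in the order a, b, c, d; the board is 86 x 380 mm, 8 mm thick, lies fixed on the desk; origin at the centre of the mark's underside, on the board 8 mm above the desk; the mark's top is 10 mm above the desk; y runs along the row from d towards a, z up
- mark_d: one of four equal round black rubber marks with a thin grey ring, 64 mm across, fixed in a straight row on a plywood board, 80 mm from centre to centre, in the order a, b, c, d (the other end mark); the board is 86 x 380 mm, 8 mm thick, lies fixed on the desk; origin at the centre of the mark's underside, on the board 8 mm above the desk; the mark's top is 10 mm above the desk; y runs along the row from d towards a, z up
- end_stop: upright aluminium block, 80 mm across the row, 14 mm along it, 40 mm high, fixed at one end of the board, 55 mm beyond the centre of the end mark next to it (mark a or mark d, it differs from start to start); the other end has only a flat metal strip 3 mm high; origin at the centre of its underside, on the board
- beaker: clear measuring beaker, 70 mm wide, 90 mm high, loose, standing behind the board: a bystander; origin at the centre of its underside. (Beware: to the left of the work stands the fixed filling machine, 0.18 m high; the rods and clamps of its stand are 0.27 to 0.38 m above the desk and one rod reaches over the desk to about x = 0.40, y = 0.02 m; raise the arm before swinging across)
Things that resemble listed ones, but are neither listed nor needed, are in the scene too. What is shaped like the bottle_medium but blue is not meant.

How it is judged:
At the end, for the whole second after the job is handed in: All four bottles stand upright (within 0.1 rad) and at rest on the marks, each within 12 mm of its mark's centre, in order of size: the smallest on the mark next to the end stop (mark a or mark d), the largest on the mark farthest from it (((horizontal distance between end_stop and mark_a below 0.1 m and horizontal distance between bottle_small and mark_a below 0.012 m and horizontal distance between bottle_medium and mark_b below 0.012 m and horizontal distance between bottle_large and mark_c below 0.012 m and horizontal distance between bottle_extra_large and mark_d below 0.012 m) or (horizontal distance between end_stop and mark_d below 0.1 m and horizontal distance between bottle_small and mark_d below 0.012 m and horizontal distance between bottle_medium and mark_c below 0.012 m and horizontal distance between bottle_large and mark_b below 0.012 m and horizontal distance between bottle_extra_large and mark_a below 0.012 m)) and angle between each of bottle_small, bottle_medium, bottle_large, bottle_extra_large's own z axis and vertical below 0.1 rad and height (world z) of bottle_small between 0.006 and 0.014 m and linear speed of each of bottle_small, bottle_medium, bottle_large, bottle_extra_large below 0.02 m/s and height (world z) of bottle_medium between 0.006 and 0.014 m and height (world z) of bottle_large between 0.006 and 0.014 m and height (world z) of bottle_extra_large between 0.006 and 0.014 m); the robot touches nothing.
It fails at once if a bottle is tipped over (more than 45 degrees) (angle between any of bottle_small, bottle_medium, bottle_large, bottle_extra_large's own z axis and vertical above 0.785 rad).
It fails at once if the beaker is knocked away (moved more than 30 mm) (distance of beaker from where it was at the start of the episode above 0.03 m).
It also fails if it takes over 104 s, if anything falls off the work surface, if the arm or the gripper's body presses on something with over 40 N, if the wrist force passes 120 N, or if a joint passes its speed limit or range.

## Working session

There is one attempt and no reset: what is moved stays moved. The work goes in short steps, Python scripts to look and compute and a shell command to move; the robot and the scene stay as the last step left them, time stands still between calls to the robot, and variables do not carry over. Pictures are saved under pics/ and viewed, and the job is handed in when it is done.

```bash
ls; mkdir -p pics; python3 - <<'E'
from workcell import read_state, viewer, job, bot
import cv2,numpy as np
print(read_state()); print(bot.grasp_offset, [a for a in dir(bot) if a[0]!='_'])
for n in ("scene","top","wrist"):
    c=viewer.read_camera(n); cv2.imwrite(f"pics/{n}0.png",c["pixels"][:,:,::-1]); print(n,{k:v for k,v in c.items() if k!="pixels"})
E
```

```text
pics
{'time': 0.0, 'q': array([ 1.11907284e+00,  2.64733786e-01,  1.60538170e+00, -1.41645900e-05,
        1.27367028e+00, -3.68763667e-02]), 'joint_vel': array([ 8.42583930e-04,  1.57591551e-03, -3.55782803e-04,  8.38759086e-04,
        5.37035628e-05,  1.27165225e-03]), 'joint_torque': array([-3.07379232e-04, -5.15113378e+01, -3.67318547e+01, -1.25269262e-04,
        1.30966731e-02, -1.07934235e-05]), 'tool_pos': array([0.27173378, 0.6170968 , 0.2299709 ]), 'tcp_rot': array([-0.64686432, -3.0737452 ,  0.00334724]), 'wrist_force': array([ 0.51677966,  0.1524784 , -0.3199508 ]), 'torque': array([0.06720293, 0.00103682, 0.03761868]), 'width': 0.998143153627659}
0.0187 ['MotionError', 'grasp_offset']
scene {'vertical_fov': 45.593353082520004, 'cx': 328.96523236339135, 'cy': 244.01693311377653, 'view': array([[ 0.81238414, -0.58286994, -0.01716501, -0.5657499 ],
       [ 0.36642089,  0.48736353,  0.79259859, -0.14630318],
       [-0.4536163 , -0.65018414,  0.60950212, -1.12393565],
       [ 0.        ,  0.        ,  0.        ,  1.        ]])}
top {'vertical_fov': 49.94274762714289, 'cx': 310.06679094583, 'cy': 242.3425729503584, 'view': array([[-0.00367616, -0.99996177, -0.00793379, -0.1679691 ],
       [ 0.9829046 , -0.00507369,  0.18404564, -0.55381534],
       [-0.18407886, -0.00712158,  0.98288568, -1.20303224],
       [ 0.        ,  0.        ,  0.        ,  1.        ]])}
wrist {'vertical_fov': 65.70646984690485, 'cx': 306.2348480655913, 'cy': 239.4837584659222, 'tool_from_camera': array([[-8.52203224e-04,  9.47653926e-01,  3.19298154e-01,
         8.19065897e-02],
       [ 9.99999485e-01,  9.83444339e-04, -2.49804463e-04,
         1.25559900e-03],
       [-5.50740142e-04,  3.19297777e-01, -9.47654276e-01,
        -1.42502759e-01],
       [ 0.00000000e+00,  0.00000000e+00,  0.00000000e+00,
         1.00000000e+00]])}
```

View pics/scene0.png

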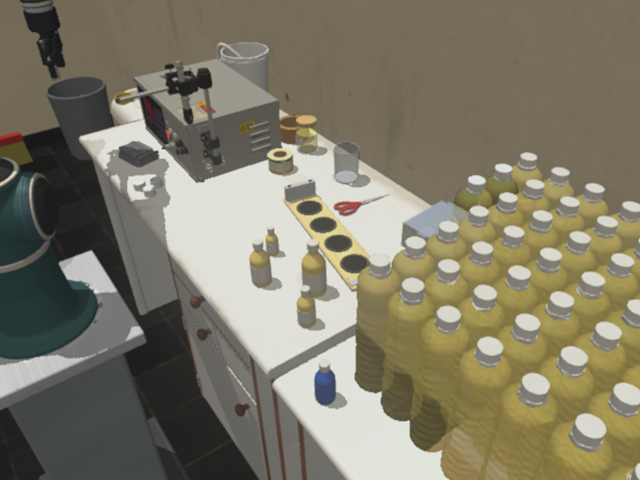

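View pics/top0.png

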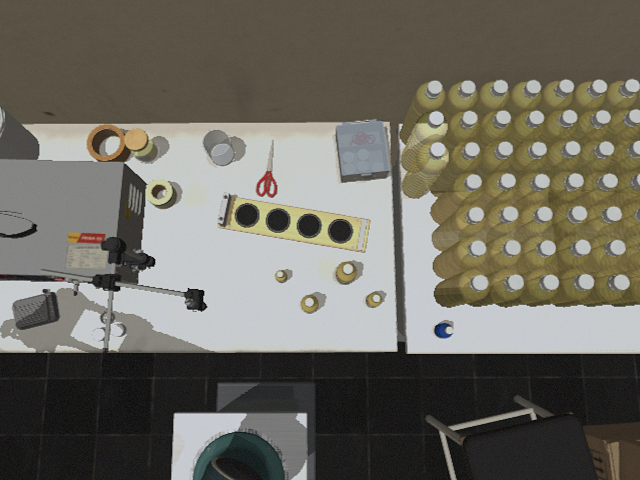

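View pics/wrist0.png

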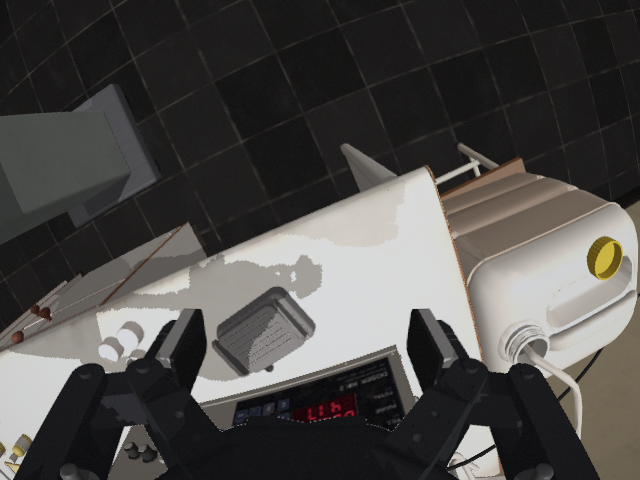

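View zooms.

```bash
python3 - <<'E'
import cv2
t=cv2.imread("pics/top0.png")[180:330,200:400]; cv2.imwrite("pics/topz.png",cv2.resize(t,None,fx=4,fy=4,interpolation=cv2.INTER_CUBIC))
t=cv2.imread("pics/scene0.png")[170:340,230:380]; cv2.imwrite("pics/scz.png",cv2.resize(t,None,fx=3.5,fy=3.5,interpolation=cv2.INTER_CUBIC))
E
```

```text
(no output)
```

View pics/topz.png

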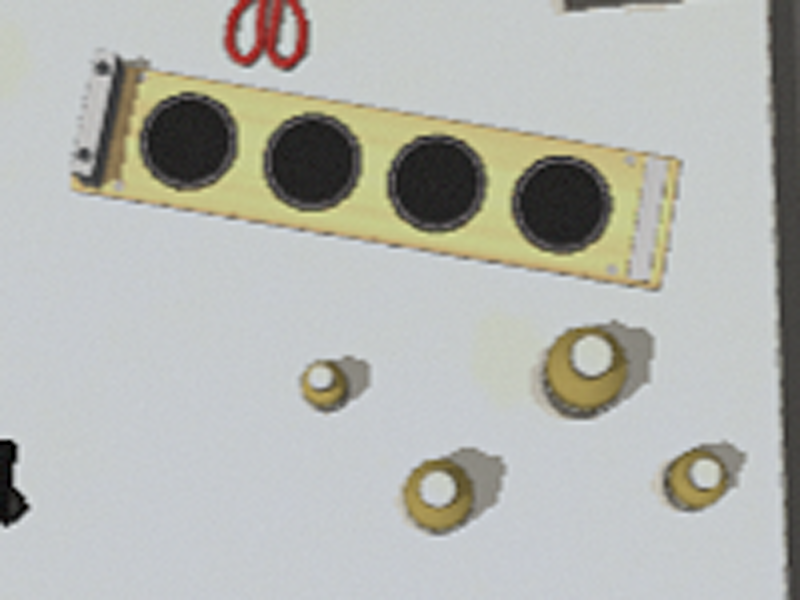

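View pics/scz.png

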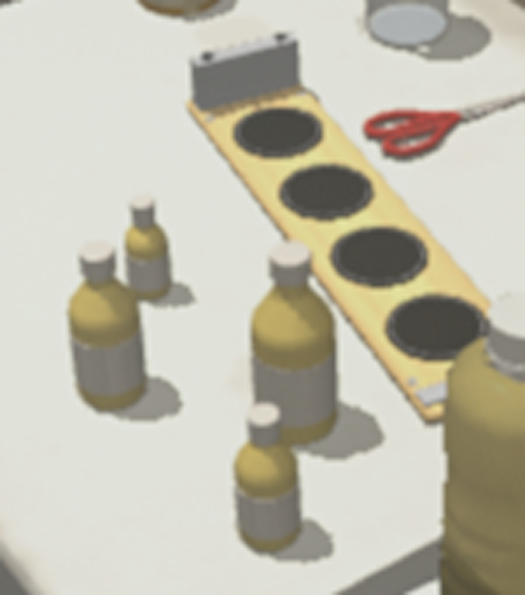

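```bash
cat > h.py <<'E'
import numpy as np,cv2
from workcell import read_state, viewer
from scipy.spatial.transform import Rotation as R
def cam(n):
    return viewer.read_camera(n)
def ray(c,u,v,state=None):
    f=240/np.tan(np.radians(c["vertical_fov"])/2)
    x=(u-c["cx"]);y=(v-c["cy"])
    if "view" in c:
        M=np.linalg.inv(c["view"]); d=np.array([x/f,-y/f,-1.]); return M[:3,3],M[:3,:3]@d
    r=np.hypot(x,y)+1e-9;th=r/f
    d=np.array([np.sin(th)*x/r,-np.sin(th)*y/r,-np.cos(th)])
    T=np.eye(4);T[:3,:3]=R.from_rotvec(state["tcp_rot"]).as_matrix();T[:3,3]=state["tool_pos"]
    M=T@c["tool_from_camera"]; return M[:3,3],M[:3,:3]@d
def at(c,u,v,z,state=None):
    o,d=ray(c,u,v,state); return (o+d*(z-o[2])/d[2])[:2]
E
python3 - <<'E'
from h import *
t=cam("top");s=cam("scene")
Z=lambda zx,zy:(200+(zx+.5)/4-.5,180+(zy+.5)/4-.5)
S=lambda zx,zy:(230+(zx+.5)/3.5-.5,170+(zy+.5)/3.5-.5)
for n,p,q,h in [("small",(321,377),(143,207),.07),("med",(705,474),(264,410),.088),("large",(438,489),(97,248),.106),("xl",(592,354),(290,252),.124)]:
    print(n,at(t,*Z(*p),h),at(s,*S(*q),h))
for p,q in zip([(188,140),(313,162),(437,183),(561,205)],[(278,132),(326,191),(379,256),(437,327)]):
    print(at(t,*Z(*p),.01),at(s,*S(*q),.01))
print("stop",at(t,*Z(96,118),.048))
E
```

```text
small [ 0.47383873 -0.09875297] [ 0.47089118 -0.10038827]
med [ 0.41420559 -0.32222217] [ 0.41618588 -0.31758967]
large [ 0.40496725 -0.16816309] [ 0.40604252 -0.16310028]
xl [ 0.4794795  -0.25581786] [ 0.47898346 -0.25219037]
[ 0.63319329 -0.00914853] [ 0.63180253 -0.00665242]
[ 0.61841785 -0.08871983] [ 0.61775982 -0.08497905]
[ 0.60436695 -0.1672627 ] [ 0.6036232  -0.16421533]
[ 0.58973925 -0.24541899] [ 0.58956563 -0.24334448]
stop [0.63820284 0.0429368 ]
```

```bash
cat >> h.py <<'E'
def down(a): # tool z down, tool y at world angle a
    y=np.array([np.cos(a),np.sin(a),0]);z=np.array([0,0,-1.]);x=np.cross(y,z)
    return np.stack([x,y,z],1)
YA=np.pi-.1807
def plan(targets,cmd=None):
    """targets: (x,y,z,yawangle)"""
    s=read_state(); p,r=(s["tool_pos"],s["tcp_rot"]) if cmd is None else cmd
    R0=R.from_rotvec(r).as_matrix()
    for t in targets:
        d=R0.T@(np.array(t[:3])-p)*1000
        w=R.from_matrix(R0.T@down(t[3])).as_rotvec() if len(t)>3 else np.zeros(3)
        print(" ".join(f"{v:.1f}" for v in d)," ".join(f"{v:.3f}" for v in w))
E
python3 - <<'E'
from h import *
s=read_state();M=R.from_rotvec(s["tcp_rot"]).as_matrix();print(M.round(3), YA)
plan([(.272,.617,.52),(.47,.30,.52),(.5,-.1,.52),(.5,-.1,.52,YA),(.5,-.18,.40,YA)])
E
```

```text
[[-0.915  0.403 -0.001]
 [ 0.403  0.915 -0.001]
 [ 0.    -0.001 -1.   ]] 2.9608926535897933
-0.3 -0.7 -289.4 0.000 0.000 0.000
-309.3 -211.0 -289.2 0.000 0.000 0.000
-497.9 -565.0 -288.8 0.000 0.000 0.000
-497.9 -565.0 -288.8 -0.001 -0.001 -1.805
-530.1 -638.1 -168.7 -0.001 -0.001 -1.805
```

```bash
sed -i 's/^YA=.*/YA=-.1807/' h.py
python3 - <<'E'
from h import *
plan([(.272,.617,.52),(.47,.30,.52,.5),(.5,-.1,.52,YA),(.5,-.18,.40,YA)])
t=cam("top")
for p,z in [((145,175),.18),((205,298),.33),((205,298),.28),((110,285),.3),((218,160),.0),((223,155),0)]: print(p,at(t,*p,z))
E
python3 -m crank '0 0 -150 0 0 0 0; 0 0 -290 0 0 0 0; 0 0 -290 0 0 0 0; 0 0 -290 0 0 0 0; 0 0 -290 0 0 0 0;0 0 -290 0 0 0 0;0 0 -290 0 0 0 0'
```

```text
-0.3 -0.7 -289.4 0.000 0.000 0.000
-309.3 -211.0 -289.2 -0.001 0.000 0.656
-497.9 -565.0 -288.8 -0.001 0.001 1.337
-530.1 -638.1 -168.7 -0.001 0.001 1.337
(145, 175) [0.68410867 0.19754311]
(205, 298) [0.39717293 0.02203015]
(205, 298) [0.40110224 0.0325948 ]
(110, 285) [0.42516909 0.21162591]
(218, 160) [0.78287809 0.0699087 ]
(223, 155) [0.79653256 0.05719245]
time: 1.18
tool_pos: [0.272, 0.6177, 0.5202]
tcp_rot: [-0.647, -3.074, 0.002]
wrist_force: [-0.4, 0.4, -0.7]
width: 0.999
```

```bash
python3 -m crank '-155 -105 0 0 0 .33 0; -309 -211 0 0 0 .656 0;-309 -211 0 0 0 .656 0; -309 -211 0 0 0 .656 0;-309 -211 0 0 0 .656 0;-309 -211 0 0 0 .656 0;-400 -390 0 0 0 1.0 0; -498 -565 0 0 0 1.337 0;-498 -565 0 0 0 1.337 0;-498 -565 0 0 0 1.337 0;-498 -565 0 0 0 1.337 0;-498 -565 0 0 0 1.337 0;-514 -603 60 0 0 1.337 0;-530 -638 120 0 0 1.337 0;-530 -638 120 0 0 1.337 0;-530 -638 120 0 0 1.337 0'
python3 - <<'E'
from h import *
s=read_state();print(s["tool_pos"],s["tcp_rot"],s["q"].round(3))
for n in ("scene","top","wrist"):
    s=read_state();c=cam(n); cv2.imwrite(f"pics/{n}1.png",c["pixels"][:,:,::-1])
E
```

```text
time: 3.18
tool_pos: [0.4974, -0.1801, 0.3949]
tcp_rot: [-2.408, -2.002, 0.008]
wrist_force: [0.7, -0.3, -0.1]
width: 0.998
[ 0.49742546 -0.18013985  0.39491083] [-2.4082825  -2.00208408  0.0082439 ] [-0.394 -0.066  1.669 -0.     1.549 -0.211]
```

View pics/wrist1.png

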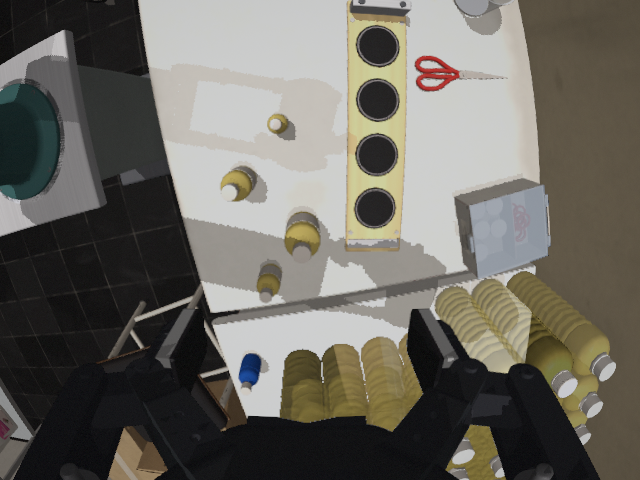

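View pics/scene1.png

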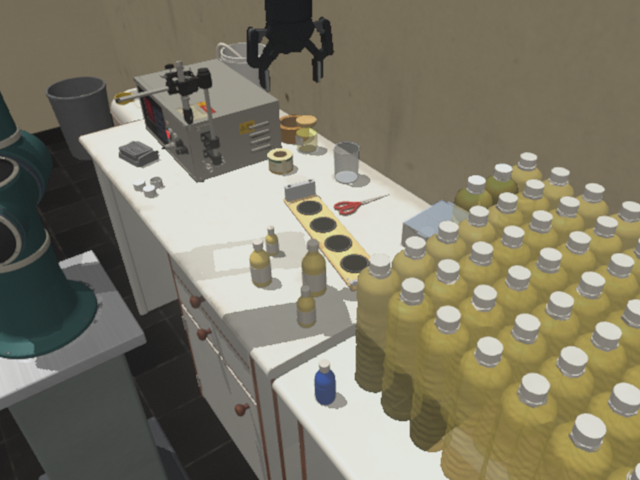

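```bash
python3 - <<'E'
import cv2
t=cv2.imread("pics/wrist1.png")[0:310,200:420]; cv2.imwrite("pics/wz.png",cv2.resize(t[95:],None,fx=3.5,fy=2.75,interpolation=cv2.INTER_CUBIC)); 
E
```

```text
(no output)
```

View pics/wz.png

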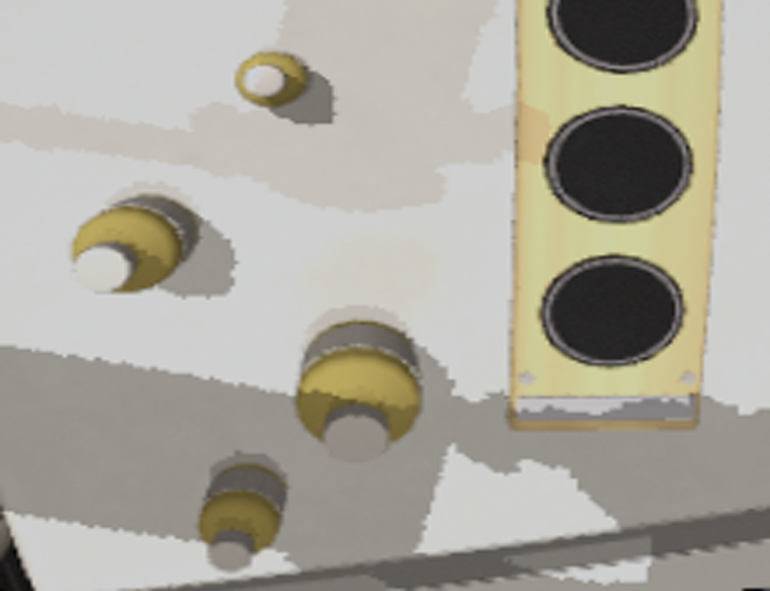

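```bash
python3 - <<'E'
from h import *
s=read_state();c=cam("wrist")
im=c["pixels"];
# dark marks
g=im.max(2);m=((g<60)).astype(np.uint8);m=m[:260,345:405].copy()
m=cv2.morphologyEx(m,cv2.MORPH_OPEN,np.ones((5,5),np.uint8))
n,l,st,ce=cv2.connectedComponentsWithStats(m)
for i in range(1,n):
    if st[i,4]>300:
        u,v=ce[i]+[345,0];print("mark",u.round(1),v.round(1),st[i,4],at(c,u,v,.01,s))
for n,(u,v),h in [("small",(200+272/3.5,95+79/2.75),.07),("med",(200+230/3.5,95+553/2.75),.088),("large",(200+105/3.5,95+268/2.75),.106),("xl",(200+358/3.5,95+432/2.75),.124)]:
    print(n,u,v,at(c,u,v,h,s))
E
```

```text
mark 376.4 45.7 1011 [ 0.63305283 -0.0070381 ]
mark 376.2 99.6 1045 [ 0.61884486 -0.08545908]
mark 375.3 154.4 1022 [ 0.60489237 -0.16412624]
mark 373.3 207.6 927 [ 0.59073056 -0.24249541]
small 277.7142857142857 123.72727272727272 [ 0.47922376 -0.09642869]
med 265.7142857142857 296.0909090909091 [ 0.41791009 -0.31907448]
large 230.0 192.45454545454544 [ 0.40870934 -0.16601591]
xl 302.2857142857143 252.0909090909091 [ 0.48249006 -0.2510366 ]
```

```bash
python3 - <<'E'
from h import *
plan([(.4803,-.253,.2,YA)])
E
```

```text
-76.4 -6.9 202.5 0.002 -0.000 0.001
```

```bash
python3 -m crank '-40 -4 100 0 0 0 0;-76 -7 200 0 0 0 0;-76 -7 200 0 0 0 0;-76 -7 200 0 0 0 0;-76 -7 200 0 0 0 0;-76 -7 200 0 0 0 0;-76 -7 200 0 0 0 0' 40
python3 - <<'E'
from h import *
s=read_state();print(s["tool_pos"],R.from_rotvec(s["tcp_rot"]).as_matrix().round(4),s["q"].round(3),abs(s["joint_vel"]).max())
c=cam("wrist"); cv2.imwrite(f"pics/wrist2.png",c["pixels"][:,:,::-1])
E
```

```text
time: 4.25
tool_pos: [0.4813, -0.2534, 0.2042]
tcp_rot: [2.409, 2.01, 0.003]
wrist_force: [-0.4, -0.2, 0.8]
width: 1.002
[ 0.48125925 -0.25341581  0.20415419] [[ 0.179   0.9838  0.0042]
 [ 0.9839 -0.179  -0.0023]
 [-0.0015  0.0046 -1.    ]] [-0.531  0.032  1.919  0.     1.185 -0.351] 0.007411670920195741
```

View pics/wrist2.png

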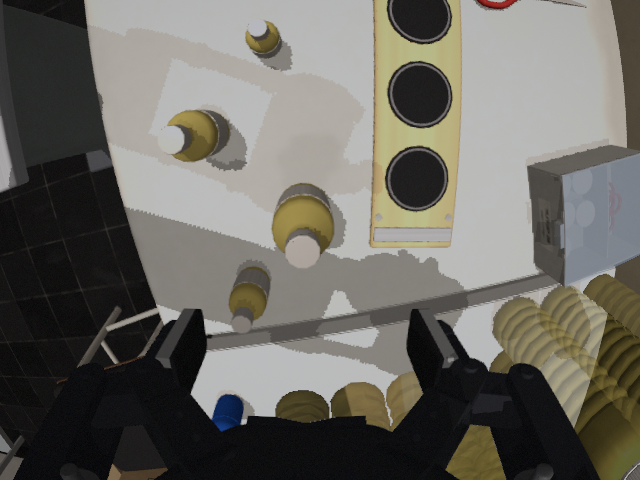

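```bash
python3 - <<'E'
from h import *
s=read_state();c=cam("wrist")
for n,u,v,h in [("xl",302,251,.124),("small",257.5,28.5,.07),("L",171,139,.106),("M",242,320,.088),("m4",416,178,.01),("m3",419.5,94,.01)]: print(n,at(c,u,v,h,s))
plan([(.4803,-.253,.056,YA)])
E
```

```text
xl [ 0.47924874 -0.25234313]
small [ 0.47449158 -0.09716677]
L [ 0.40634433 -0.16532189]
M [ 0.41741908 -0.31573733]
m4 [ 0.58915059 -0.2419116 ]
m3 [ 0.60345273 -0.16424712]
0.4 -0.9 147.3 0.003 0.001 0.001
```

```bash
python3 -m crank '0 -1.5 50 0.003 0.001 0 0;0 -1.5 95 0.003 0.001 0 0;0 -1.5 125 0.003 0.001 0 0;0 -1.5 145 0.003 0.001 0 0;0 -1.5 146 0.003 0.001 0 0;0 -1.5 146 0.003 0.001 0 0'
python3 - <<'E'
from h import *
s=read_state();print(s["tool_pos"],s["wrist_force"])
c=cam("wrist"); cv2.imwrite(f"pics/wrist3.png",c["pixels"][:,:,::-1])
c=cam("scene"); cv2.imwrite(f"pics/scene3.png",c["pixels"][150:390,200:520,::-1].repeat(2,0).repeat(2,1))
E
```

```text
time: 5.1
tool_pos: [0.4789, -0.2534, 0.0565]
tcp_rot: [-2.412, -2.011, 0.001]
wrist_force: [-0.8, -0.5, -0.2]
width: 1.001
[ 0.47890286 -0.2533786   0.05651349] [-0.84792569 -0.45100655 -0.16509913]
```

View pics/wrist3.png

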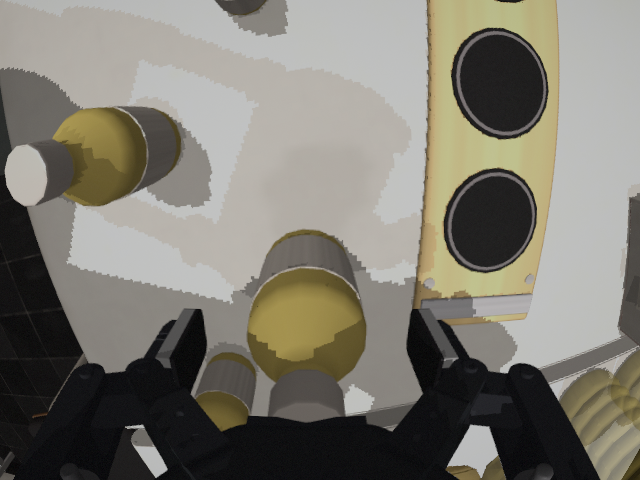

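View pics/scene3.png

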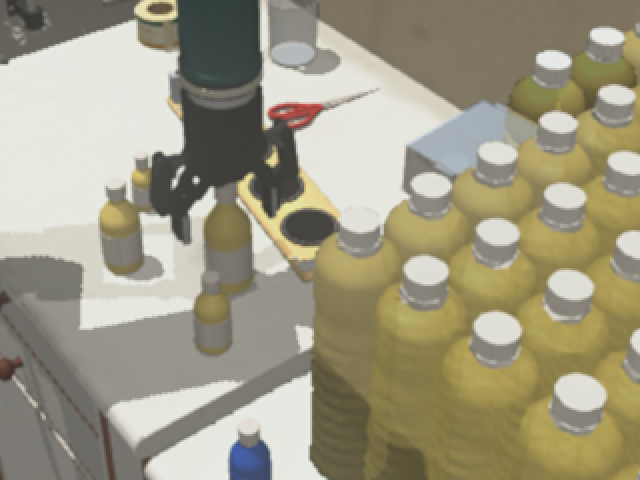

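```bash
python3 -m crank '0 0 0 0 0 0 80;0 0 0 0 0 0 100;0 0 0 0 0 0 255;0 0 0 0 0 0 255;0 0 0 0 0 0 255;0 0 0 0 0 0 255;0 0 -10 0 0 0 255;0 0 -30 0 0 0 255;0 0 -30 0 0 0 255' 40
python3 - <<'E'
from h import *
s=read_state();print(s["tool_pos"],s["wrist_force"])
c=cam("wrist"); cv2.imwrite(f"pics/wrist4.png",c["pixels"][:,:,::-1])
c=cam("scene"); cv2.imwrite(f"pics/scene4.png",c["pixels"][150:390,200:520,::-1].repeat(2,0).repeat(2,1))
plan([(.5897,-.2435,.11,YA),(.5897,-.2435,.068,YA)])
E
```

```text
time: 6.32
tool_pos: [0.4791, -0.2537, 0.0867]
tcp_rot: [-2.413, -2.012, 0.0]
wrist_force: [0.9, -0.0, -1.8]
width: 0.552
[ 0.47905459 -0.25365067  0.08666975] [ 0.94098723 -0.03699449 -1.77898323]
29.4 108.4 -25.4 -0.003 -0.001 -0.000
29.4 108.5 16.6 -0.003 -0.001 -0.000
```

View pics/wrist4.png

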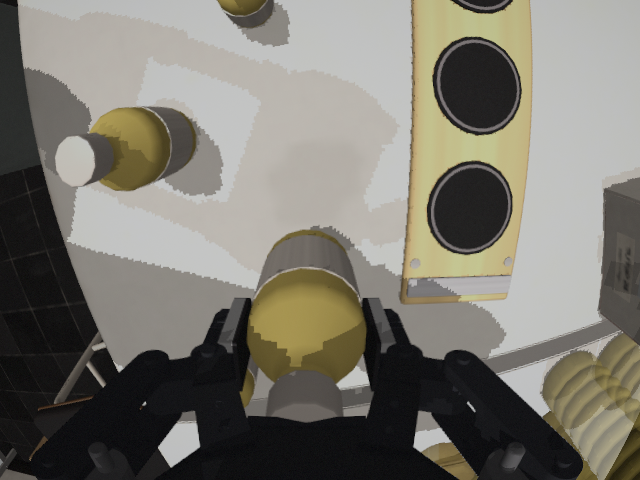

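View pics/scene4.png

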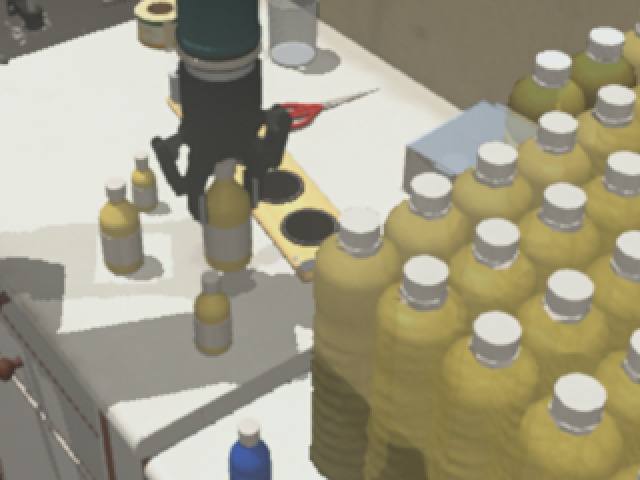

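```bash
python3 -m crank '7 27 -5 0 0 0 255;15 55 -5 0 0 0 255;22 82 -5 0 0 0 255;28 104 -5 0 0 0 255;28.5 108.5 -5 0 0 0 255;28.5 108.5 5 0 0 0 255;28.5 108.5 12 0 0 0 255;28.5 108.5 16 0 0 0 255;28.5 108.5 18 0 0 0 255;28.5 108.5 18 0 0 0 255'
python3 - <<'E'
from h import *
s=read_state();print(s["tool_pos"],s["wrist_force"],R.from_rotvec(s["tcp_rot"]).as_matrix().round(3))
c=cam("wrist"); cv2.imwrite(f"pics/wrist5.png",c["pixels"][:,:,::-1])
c=cam("scene"); cv2.imwrite(f"pics/scene5.png",c["pixels"][150:390,200:520,::-1].repeat(2,0).repeat(2,1))
E
```

```text
time: 7.68
tool_pos: [0.5896, -0.2446, 0.067]
tcp_rot: [-2.411, -2.009, 0.002]
wrist_force: [-0.1, -0.2, -2.0]
width: 0.551
[ 0.58961025 -0.24455296  0.06697088] [-0.11248346 -0.20050966 -1.99555601] [[ 0.18   0.984 -0.003]
 [ 0.984 -0.18   0.002]
 [ 0.001 -0.003 -1.   ]]
```

View pics/wrist5.png

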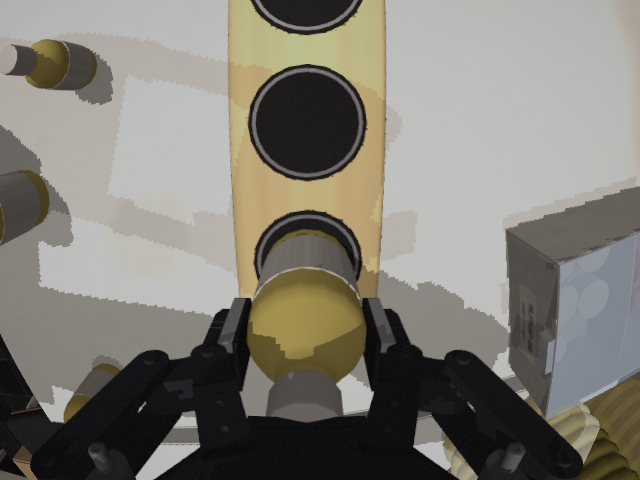

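View pics/scene5.png

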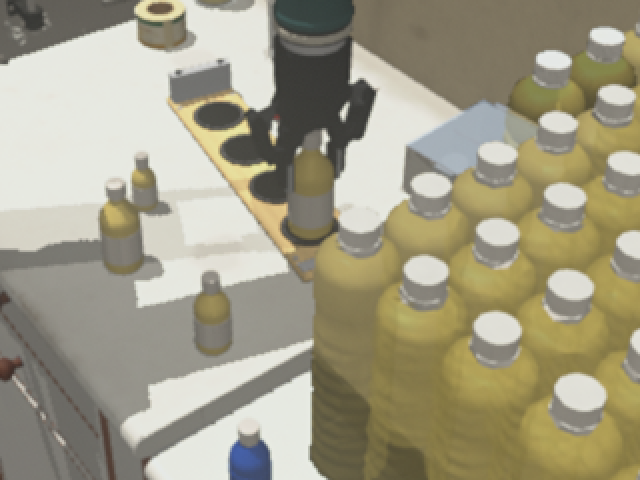

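```bash
python3 -m crank '0 0 0.7 0 0 0 255;0 0 1.2 0 0 0 255;0 0 1.2 0 0 0 105;0 0 1.2 0 0 0 95;0 0 1.2 0 0 0 60;0 0 1.2 0 0 0 0;0 0 1.2 0 0 0 0;0 0 0 0 0 0 0'
python3 - <<'E'
from h import *
s=read_state();print(s["tool_pos"],s["wrist_force"],s["width"])
c=cam("wrist"); cv2.imwrite(f"pics/wrist6.png",c["pixels"][:,:,::-1])
plan([(.59,-.2446,.22,YA),(.4064,-.1655,.18,YA),(.4064,-.1655,.039,YA)])
E
```

```text
time: 8.78
tool_pos: [0.5897, -0.2444, 0.0669]
tcp_rot: [-2.411, -2.01, 0.002]
wrist_force: [-0.4, -0.6, 0.8]
width: 1.002
[ 0.58970283 -0.24441758  0.06690438] [-0.35993257 -0.55803004  0.78756209] 1.0021718644497335
0.1 -0.3 -152.8 -0.003 -0.001 -0.000
44.8 -195.0 -112.2 -0.003 -0.001 -0.000
44.7 -194.6 28.8 -0.003 -0.001 -0.000
```

View pics/wrist6.png

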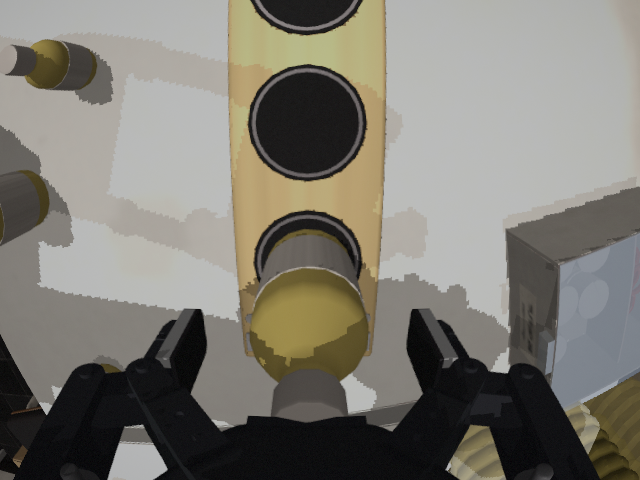

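```bash
python3 -m crank '0 0 -50 0 0 0 0;0 0 -100 0 0 0 0;0 0 -150 -.003 -.001 0 0;15 -60 -150 -.003 -.001 0 0;30 -120 -130 -.003 -.001 0 0;42 -180 -113 -.003 -.001 0 0;45 -195 -113 -.003 -.001 0 0;45 -195 -113 -.003 -.001 0 0;45 -195 -113 -.003 -.001 0 0'
python3 - <<'E'
from h import *
s=read_state();print(s["tool_pos"],s["wrist_force"],s["width"],s["q"].round(3))
c=cam("wrist"); cv2.imwrite(f"pics/wrist7.png",c["pixels"][:,:,::-1])
E
```

```text
time: 9.95
tool_pos: [0.4078, -0.1659, 0.1816]
tcp_rot: [2.411, 2.01, 0.002]
wrist_force: [0.5, 0.6, -0.2]
width: 1.0
[ 0.40780922 -0.16592619  0.18163257] [ 0.48915412  0.60748129 -0.17915535] 0.9996931143660335 [-0.443 -0.156  2.139  0.     1.156 -0.262]
```

View pics/wrist7.png

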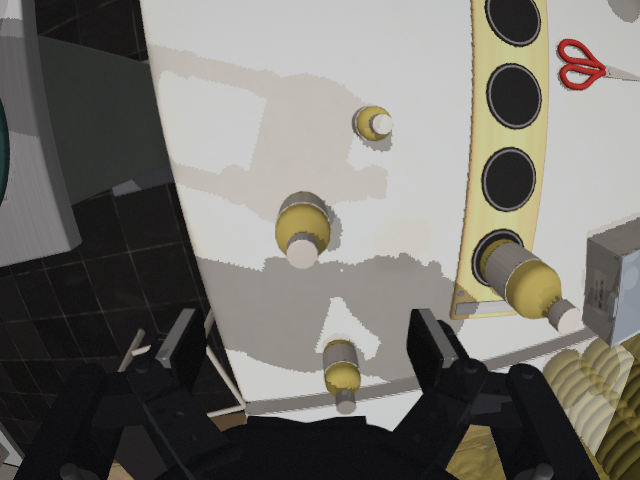

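```bash
python3 - <<'E'
from h import *
s=read_state();c=cam("wrist")
for n,u,v,h in [("xl",569,319,.134),("small",380.5,124.5,.07),("L",302,254,.106),("M",345.5,400,.088),("m3",508.5,180,.01),("m2",513.5,96,.01)]: print(n,at(c,u,v,h,s))
print(s["tool_pos"])
plan([(.4064,-.1655,.039,YA)])
E
```

```text
xl [ 0.59007305 -0.24230927]
small [ 0.4730667  -0.09611734]
L [ 0.40610078 -0.16530236]
M [ 0.41617368 -0.31022357]
m3 [ 0.60355057 -0.16454571]
m2 [ 0.61714713 -0.08596585]
[ 0.40796358 -0.16599019  0.18159111]
0.3 -1.8 142.4 0.002 0.000 -0.000
```

```bash
python3 -m crank '0 -1.5 50 0 0 0 0;0 -1.8 95 0 0 0 0;0 -1.8 125 0 0 0 0;0 -1.8 140 0 0 0 0;0 -1.8 142 0 0 0 0;0 -1.8 142 0 0 0 0;0 -1.8 142 0 0 0 80;0 -1.8 142 0 0 0 110;0 -1.8 142 0 0 0 255;0 -1.8 142 0 0 0 255;0 -1.8 142 0 0 0 255;0 -1.8 142 0 0 0 255;0 -1.8 132 0 0 0 255;0 -1.8 112 0 0 0 255;0 -1.8 112 0 0 0 255' 40
python3 - <<'E'
from h import *
s=read_state();print(s["tool_pos"],s["wrist_force"],s["width"])
c=cam("wrist"); cv2.imwrite(f"pics/wrist8.png",c["pixels"][:,:,::-1])
plan([(.6043,-.1655,.075,YA),(.6043,-.1655,.049,YA)])
E
```

```text
time: 11.92
tool_pos: [0.406, -0.1656, 0.0702]
tcp_rot: [2.411, 2.009, 0.002]
wrist_force: [0.2, -0.5, -0.8]
width: 0.476
[ 0.40599514 -0.16559161  0.07020436] [ 0.2203185  -0.53483277 -0.75510842] 0.47609962451805843
35.5 195.9 -5.4 0.002 0.001 -0.000
35.6 195.8 20.6 0.002 0.001 -0.000
```

View pics/wrist8.png

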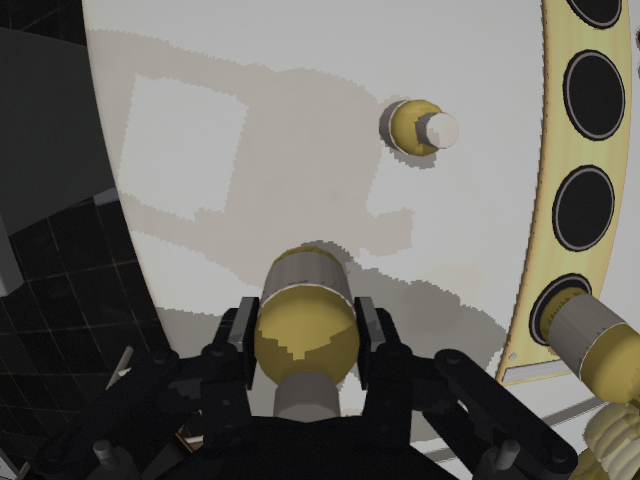

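```bash
python3 -m crank '6 33 -6 0 0 0 255;14 78 -6 0 0 0 255;22 125 -6 0 0 0 255;31 170 -6 0 0 0 255;35 193 -6 0 0 0 255;35.5 196 -6 0 0 0 255;35.5 196 5 0 0 0 255;35.5 196 13 0 0 0 255;35.5 196 18 0 0 0 255;35.5 196 20.5 0 0 0 255;35.5 196 20.5 0 0 0 255;35.5 196 20.5 0 0 0 255'
python3 - <<'E'
from h import *
s=read_state();print(s["tool_pos"],s["wrist_force"],s["width"])
c=cam("wrist"); cv2.imwrite(f"pics/wrist9.png",c["pixels"][:,:,::-1])
E
```

```text
time: 13.48
tool_pos: [0.6021, -0.1651, 0.0497]
tcp_rot: [-2.411, -2.01, 0.003]
wrist_force: [-7.0, 1.8, 12.0]
width: 0.473
[ 0.60209071 -0.16513732  0.04973041] [-6.96999349  1.77936949 12.00448548] 0.4734528595331338
```

View pics/wrist9.png

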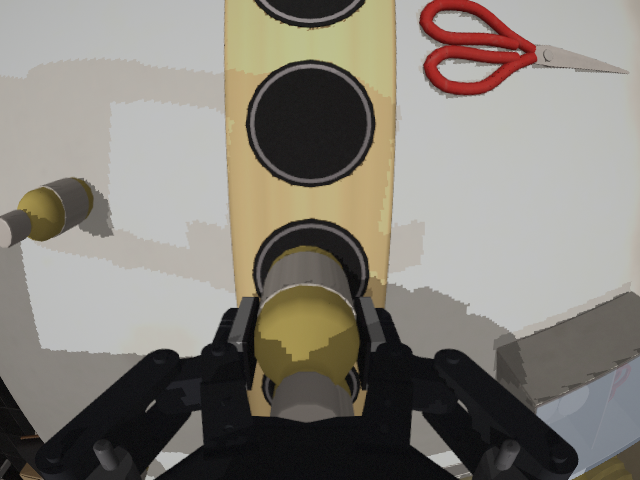

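```bash
python3 -m crank '0 0 -1 0 0 0 255;0 0 -1 0 0 0 255;0 0 -1 0 0 0 125;0 0 -1 0 0 0 115;0 0 -1 0 0 0 80;0 0 -1 0 0 0 0;0 0 -1 0 0 0 0;0 0 -1 0 0 0 0'
python3 - <<'E'
from h import *
s=read_state();print(s["tool_pos"],s["wrist_force"],s["width"])
c=cam("wrist"); cv2.imwrite(f"pics/wrist10.png",c["pixels"][:,:,::-1])
plan([(.6043,-.1655,.22,YA),(.4161,-.3185,.18,YA)])
E
```

```text
time: 14.52
tool_pos: [0.6039, -0.1653, 0.0491]
tcp_rot: [2.413, 2.012, 0.0]
wrist_force: [0.6, 0.2, 0.1]
width: 1.001
[ 0.60387528 -0.16533094  0.04910489] [0.56741983 0.16422677 0.09510404] 1.0007213824863834
-0.1 0.5 -170.9 0.000 0.000 -0.000
-184.5 -157.1 -130.9 0.000 0.000 -0.000
```

View pics/wrist10.png

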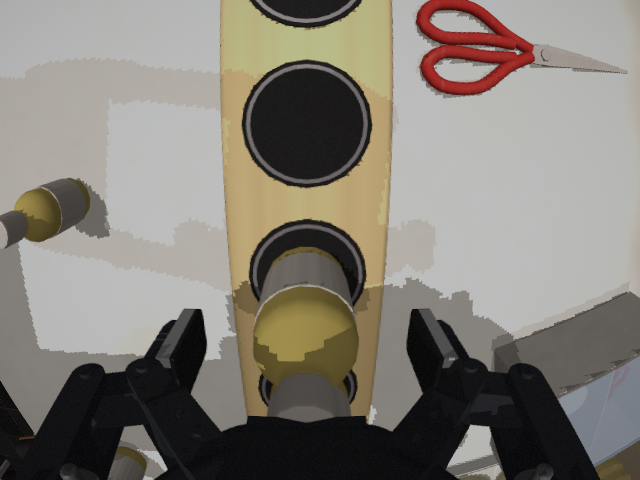

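L stands on m3. Now raise, hover over M.

```bash
python3 -m crank '0 0 -50 0 0 0 0;0 0 -100 0 0 0 0;0 0 -150 0 0 0 0;0 0 -170 0 0 0 0;-60 -50 -170 0 0 0 0;-115 -98 -155 0 0 0 0;-160 -136 -135 0 0 0 0;-184 -157 -131 0 0 0 0;-184 -157 -131 0 0 0 0;-184 -157 -131 0 0 0 0;-184 -157 -131 0 0 0 0'
python3 - <<'E'
from h import *
s=read_state();print(s["tool_pos"],s["wrist_force"],s["width"])
c=cam("wrist"); cv2.imwrite(f"pics/wrist11.png",c["pixels"][:,:,::-1])
E
```

```text
time: 15.95
tool_pos: [0.4174, -0.3175, 0.1802]
tcp_rot: [2.411, 2.013, 0.001]
wrist_force: [-0.4, 0.4, 0.7]
width: 0.996
[ 0.41735083 -0.31746373  0.18022877] [-0.39822828  0.43824117  0.74096344] 0.9957011873377233
```

View pics/wrist11.png

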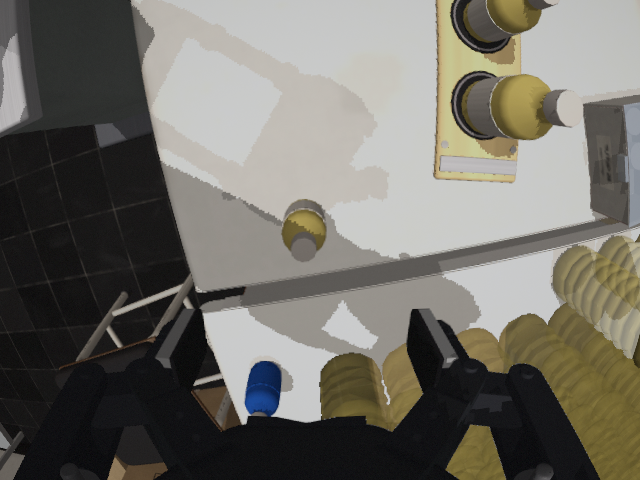

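```bash
python3 - <<'E'
from h import *
s=read_state();c=cam("wrist")
for n,u,v,h in [("M",303,248,.088),("xl",566,108,.134)]: print(n,at(c,u,v,h,s))
plan([(.4162,-.3185,.023,YA)])
E
```

```text
M [ 0.41559345 -0.31878228]
xl [ 0.58758867 -0.24471537]
-1.3 -1.1 157.4 0.001 0.000 0.002
```

```bash
python3 -m crank '-1.3 -1.3 50 0 0 0 0;-1.3 -1.3 100 0 0 0 0;-1.3 -1.3 135 0 0 0 0;-1.3 -1.3 155 0 0 0 0;-1.3 -1.3 157 0 0 0 0;-1.3 -1.3 157 0 0 0 0;-1.3 -1.3 157 0 0 0 110;-1.3 -1.3 157 0 0 0 130;-1.3 -1.3 157 0 0 0 255;-1.3 -1.3 157 0 0 0 255;-1.3 -1.3 157 0 0 0 255;-1.3 -1.3 157 0 0 0 255;-1.3 -1.3 147 0 0 0 255;-1.3 -1.3 117 0 0 0 255;-1.3 -1.3 107 0 0 0 255;-1.3 -1.3 107 0 0 0 255' 40
python3 - <<'E'
from h import *
s=read_state();print(s["tool_pos"],s["wrist_force"],s["width"])
c=cam("wrist"); cv2.imwrite(f"pics/wrist12.png",c["pixels"][:,:,::-1])
plan([(.48,-.12,.18,YA),(.6183,-.0862,.10,YA),(.6183,-.0862,.034,YA)])
E
```

```text
time: 18.05
tool_pos: [0.4154, -0.3196, 0.074]
tcp_rot: [2.412, 2.01, 0.001]
wrist_force: [0.5, 1.4, -2.0]
width: 0.39
[ 0.4153602  -0.31959325  0.07397696] [ 0.54286447  1.39919269 -1.98183212] 0.38966425595759824
207.5 28.4 -107.0 0.000 0.000 -0.000
265.7 158.4 -27.0 0.000 0.000 -0.000
265.7 158.3 39.0 0.000 0.000 -0.000
```

View pics/wrist12.png

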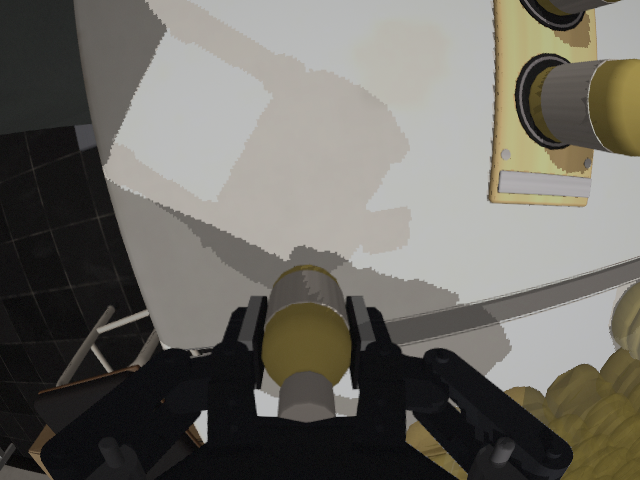

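```bash
python3 -m crank '0 0 -40 0 0 0 255;20 3 -80 0 0 0 255;60 8 -105 0 0 0 255;110 15 -107 0 0 0 255;160 22 -107 0 0 0 255;207 28 -107 0 0 0 255;220 60 -107 0 0 0 255;238 95 -100 0 0 0 255;253 130 -80 0 0 0 255;264 154 -55 0 0 0 255;265.2 158.5 -20 0 0 0 255;265.2 158.5 10 0 0 0 255;265.2 158.5 28 0 0 0 255;265.2 158.5 36 0 0 0 255;265.2 158.5 38.5 0 0 0 255;265.2 158.5 38.5 0 0 0 255;265.2 158.5 38.5 0 0 0 255'
python3 - <<'E'
from h import *
s=read_state();print(s["tool_pos"],s["wrist_force"],s["width"],s["q"].round(3))
c=cam("wrist"); cv2.imwrite(f"pics/wrist13.png",c["pixels"][:,:,::-1])
c=cam("scene"); cv2.imwrite(f"pics/scene13.png",c["pixels"][:,:,::-1])
E
```

```text
time: 20.23
tool_pos: [0.6194, -0.087, 0.0359]
tcp_rot: [2.412, 2.01, 0.002]
wrist_force: [0.1, -1.2, -0.5]
width: 0.394
[ 0.61937312 -0.08700186  0.03594829] [ 0.09168793 -1.16617917 -0.4714188 ] 0.3940432173846337 [-0.179  0.355  1.876 -0.     0.908  0.002]
```

View pics/wrist13.png

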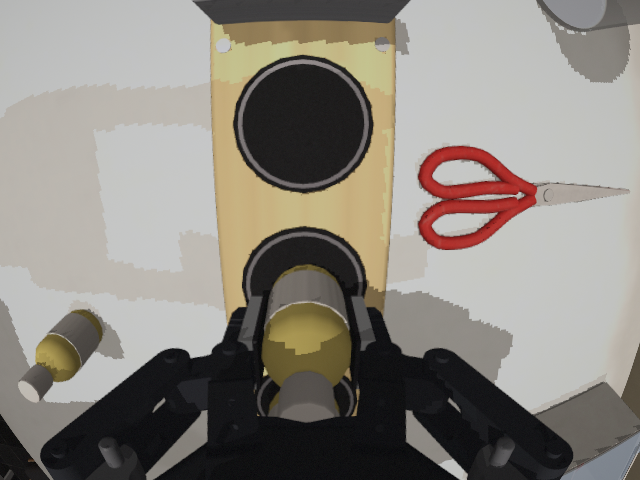

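View pics/scene13.png

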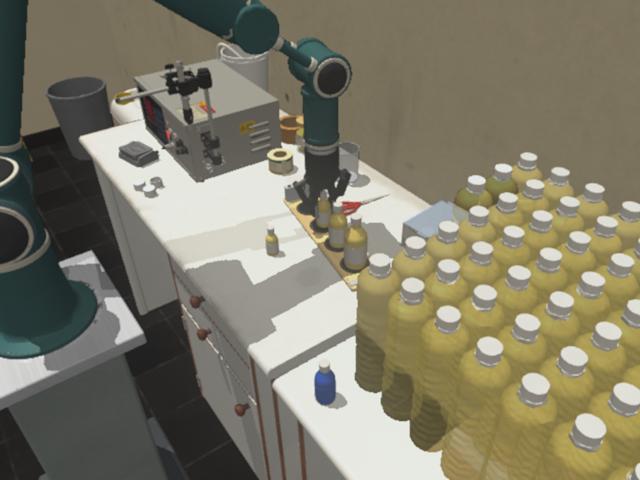

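```bash
python3 -m crank '0 0 1 0 0 0 255;0 0 1.2 0 0 0 255;0 0 1.2 0 0 0 255'
python3 - <<'E'
from h import *
s=read_state();print(s["tool_pos"],s["wrist_force"],s["width"])
E
```

```text
time: 20.7
tool_pos: [0.6188, -0.0868, 0.0341]
tcp_rot: [2.413, 2.011, 0.001]
wrist_force: [-0.9, 0.5, 3.1]
width: 0.393
[ 0.61882818 -0.08681766  0.03410141] [-0.87047933  0.50671838  3.09487692] 0.39253734280468
```

```bash
python3 -m crank '0 0 -0.3 0 0 0 255;0 0 -0.3 0 0 0 145;0 0 -0.3 0 0 0 135;0 0 -0.3 0 0 0 80;0 0 -0.3 0 0 0 0;0 0 -0.3 0 0 0 0;0 0 -0.3 0 0 0 0;0 0 -40 0 0 0 0;0 0 -85 0 0 0 0;0 0 -125 0 0 0 0;0 0 -145 0 0 0 0;0 0 -145 0 0 0 0'
python3 - <<'E'
from h import *
s=read_state();print(s["tool_pos"],s["wrist_force"],s["width"])
plan([(.474,-.0975,.16,YA)])
E
```

```text
time: 22.2
tool_pos: [0.6195, -0.087, 0.1801]
tcp_rot: [2.411, 2.01, 0.003]
wrist_force: [0.7, 0.3, 0.4]
width: 0.999
[ 0.61953265 -0.0869751   0.18005384] [0.66987492 0.25826416 0.36720762] 0.9987155768743409
-36.5 -141.3 19.6 0.003 0.000 -0.000
```

```bash
python3 -m crank '-12 -47 6 0 0 0 0;-25 -95 15 0 0 0 0;-34 -132 20 0 0 0 0;-36.5 -141.3 20 .002 0 0 0;-36.5 -141.3 20 .002 0 0 0;-36.5 -141.3 20 .002 0 0 0'
python3 - <<'E'
from h import *
s=read_state();print(s["tool_pos"],s["wrist_force"],s["width"])
c=cam("wrist"); cv2.imwrite(f"pics/wrist14.png",c["pixels"][:,:,::-1])
E
```

```text
time: 22.95
tool_pos: [0.4743, -0.0973, 0.1586]
tcp_rot: [-2.412, -2.011, 0.001]
wrist_force: [0.5, 0.5, 0.6]
width: 1.001
[ 0.47429933 -0.09734794  0.15860113] [0.50376274 0.53258544 0.6182677 ] 1.0012313935199277
```

View pics/wrist14.png

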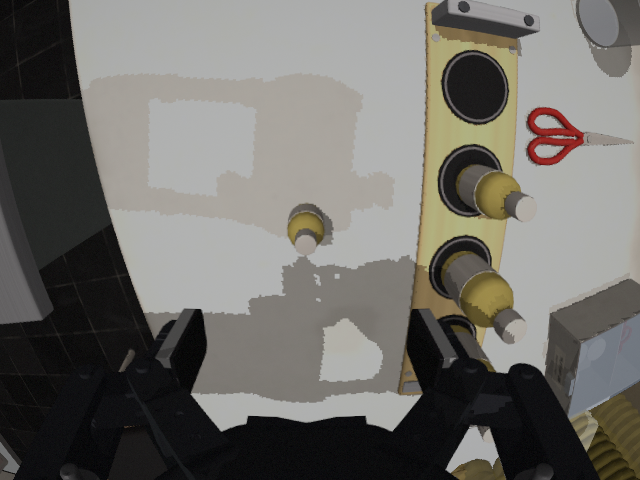

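```bash
python3 - <<'E'
from h import *
s=read_state();c=cam("wrist")
for n,u,v,h in [("S",305.5,244,.07),("L",511,328,.116),("M",524,207,.098),("m1",475.5,87,.01)]: print(n,at(c,u,v,h,s))
plan([(.4735,-.0975,.013,YA)])
E
```

```text
S [ 0.47477547 -0.09492688]
L [ 0.60036603 -0.16160258]
M [ 0.61722786 -0.0861562 ]
m1 [ 0.63213787 -0.00722402]
-0.3 -0.5 145.7 -0.001 -0.000 0.000
```

```bash
python3 -m crank '0.5 0 50 0 0 0 0;0.5 0 95 0 0 0 0;0.5 0 125 0 0 0 0;0.5 0 142 0 0 0 0;0.5 0 145 0 0 0 0;0.5 0 145 0 0 0 0;0.5 0 145 0 0 0 130;0.5 0 145 0 0 0 150;0.5 0 145 0 0 0 255;0.5 0 145 0 0 0 255;0.5 0 145 0 0 0 255;0.5 0 145 0 0 0 255;0.5 0 135 0 0 0 255;0.5 0 105 0 0 0 255;0.5 0 95 0 0 0 255;0.5 0 95 0 0 0 255' 40
python3 - <<'E'
from h import *
s=read_state();print(s["tool_pos"],s["wrist_force"],s["width"])
c=cam("wrist"); cv2.imwrite(f"pics/wrist15.png",c["pixels"][:,:,::-1])
plan([(.6327,-.008,.08,YA),(.6327,-.008,.025,YA)])
E
```

```text
time: 25.05
tool_pos: [0.4735, -0.0969, 0.0642]
tcp_rot: [2.413, 2.011, 0.0]
wrist_force: [0.4, 0.4, -0.1]
width: 0.31
[ 0.47353529 -0.09688717  0.06424298] [ 0.38686709  0.38721332 -0.10778696] 0.30955779848200565
116.0 141.4 -16.9 -0.002 0.000 -0.000
116.0 141.5 38.1 -0.002 0.000 -0.000
```

View pics/wrist15.png

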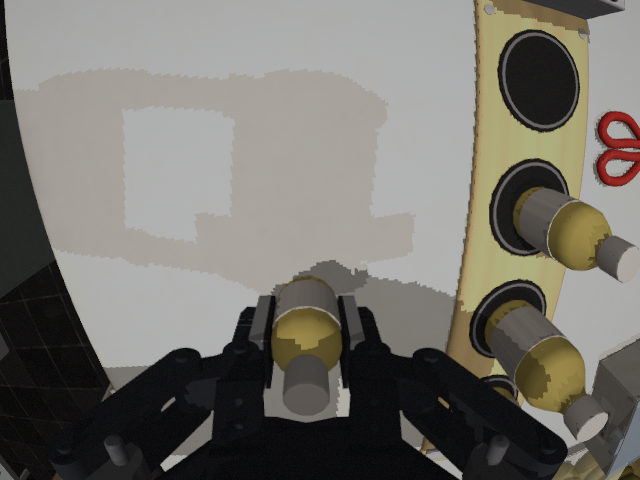

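```bash
python3 - <<'E'
import numpy as np
D=[((.272,.617,.230),.2647,1.6054),((.4974,-.1801,.3949),-.066,1.669),((.4813,-.2534,.2042),.032,1.919),((.4078,-.1659,.1816),-.156,2.139),((.6194,-.087,.0359),.355,1.876)]
A=[];b=[]
for p,q2,q3 in D:
    r=np.hypot(*p[:2]);
    A.append([1,0,np.sin(q2),np.sin(q2+q3)]);b.append(r)
    A.append([0,1,np.cos(q2),np.cos(q2+q3)]);b.append(p[2])
x,res,rk,_=np.linalg.lstsq(np.array(A),np.array(b),rcond=None);print(x,res,rk)
E
```

```text
[ 0.00229043 -0.09821841  0.51197573  0.56355043] [1.34727738e-05] 4
```

```bash
python3 -m crank '0 0 -40 0 0 0 255;0 0 -75 0 0 0 255;30 36 -80 0 0 0 255;60 73 -80 0 0 0 255;90 110 -80 0 0 0 255;112 137 -75 0 0 0 255;116 141.5 -60 0 0 0 255;116 141.5 -25 0 0 0 255;116 141.5 10 0 0 0 255;116 141.5 28 0 0 0 255;116 141.5 36 0 0 0 255;116 141.5 38.5 0 0 0 255;116 141.5 38.5 0 0 0 255;116 141.5 38.5 0 0 0 255'
python3 - <<'E'
from h import *
s=read_state();print(s["tool_pos"],s["wrist_force"],s["width"])
c=cam("wrist"); cv2.imwrite(f"pics/wrist16.png",c["pixels"][:,:,::-1])
c=cam("scene"); cv2.imwrite(f"pics/scene16.png",c["pixels"][:,:,::-1])
E
```

```text
time: 26.85
tool_pos: [0.6338, -0.0081, 0.026]
tcp_rot: [2.413, 2.012, 0.001]
wrist_force: [-0.3, 0.3, -0.0]
width: 0.311
[ 0.63382482 -0.00813583  0.02601381] [-0.30512109  0.28826529 -0.01227295] 0.31062929675301093
```

View pics/wrist16.png

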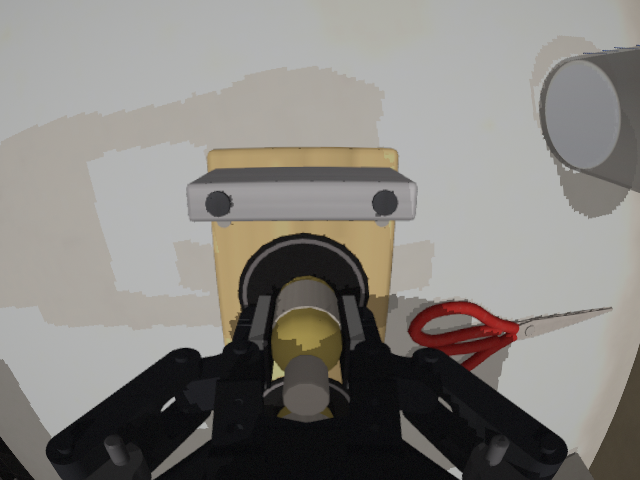

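View pics/scene16.png

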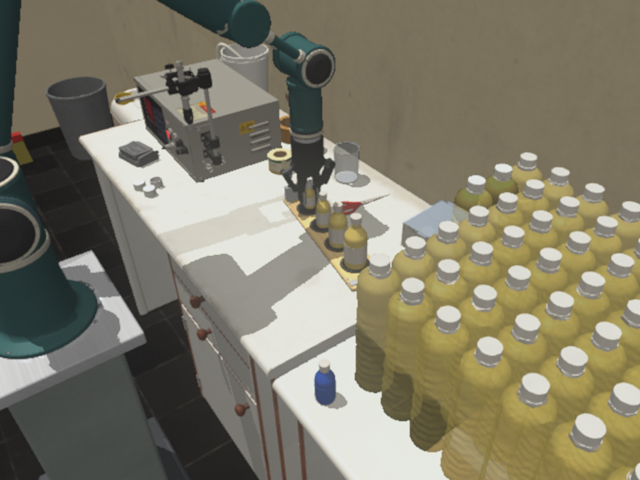

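Lower 2 mm, release, rise, and move back for a final check.

```bash
python3 -m crank '0 0 1 0 0 0 255;0 0 1.5 0 0 0 255;0 0 1.5 0 0 0 255;0 0 1.2 0 0 0 165;0 0 1.2 0 0 0 155;0 0 1.2 0 0 0 100;0 0 1.2 0 0 0 0;0 0 1.2 0 0 0 0;0 0 1.2 0 0 0 0;0 0 -40 0 0 0 0;0 0 -85 0 0 0 0;0 0 -125 0 0 0 0;0 0 -165 0 0 0 0;-30 -35 -200 0 0 0 0;-70 -80 -240 0 0 0 0;-100 -110 -260 0 0 0 0;-100 -110 -260 0 0 0 0;-100 -110 -260 0 0 0 0;-100 -110 -260 0 0 0 0'
python3 - <<'E'
from h import *
s=read_state();print(s["tool_pos"],s["wrist_force"],s["width"])
for n in("wrist","scene","top"):
    c=cam(n); cv2.imwrite(f"pics/{n}17.png",c["pixels"][:,:,::-1])
E
```

```text
time: 29.32
tool_pos: [0.5072, -0.0861, 0.2836]
tcp_rot: [-2.41, -2.01, 0.004]
wrist_force: [-0.3, -0.6, -0.2]
width: 1.002
[ 0.50718405 -0.0861312   0.28357354] [-0.27727301 -0.57536305 -0.16209459] 1.0021806989520812
```

View pics/wrist17.png

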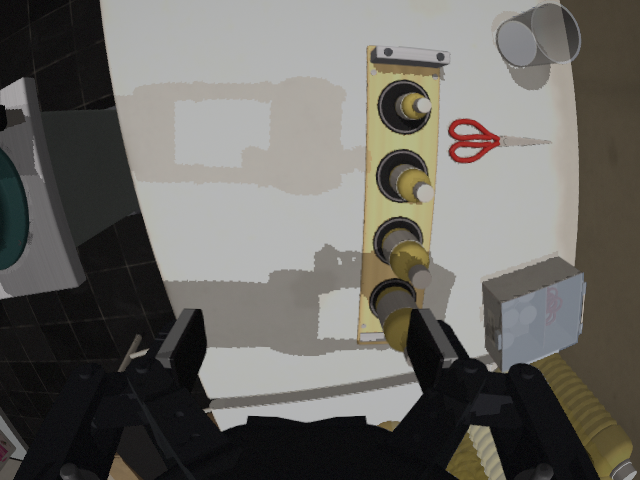

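View pics/top17.png

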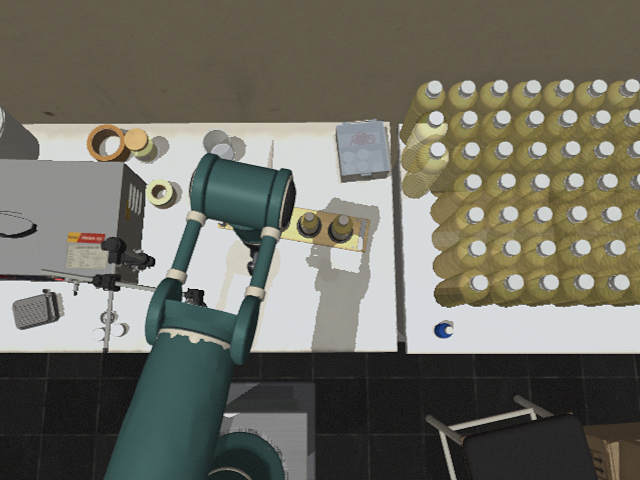

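```bash
python3 -m crank '-60 0 -30 0 0 0 0;-120 -10 -60 0 0 0 0;-180 -20 -80 0 0 0 0;-230 -30 -90 0 0 0 0;-230 -30 -90 0 0 0 0;-230 -30 -90 0 0 0 0;-230 -30 -90 0 0 0 0'
python3 - <<'E'
from h import *
c=cam("top"); t=c["pixels"][170:270,200:400,::-1];cv2.imwrite("pics/t18.png",cv2.resize(t,None,fx=4,fy=4,interpolation=cv2.INTER_CUBIC))
c=cam("scene"); t=c["pixels"][160:290,260:400,::-1];cv2.imwrite("pics/s18.png",cv2.resize(t,None,fx=4,fy=4,interpolation=cv2.INTER_CUBIC))
E
```

```text
time: 30.35
tool_pos: [0.4369, -0.3061, 0.374]
tcp_rot: [-2.409, -2.012, 0.002]
wrist_force: [0.0, -0.0, -0.1]
width: 0.997
```

View pics/t18.png

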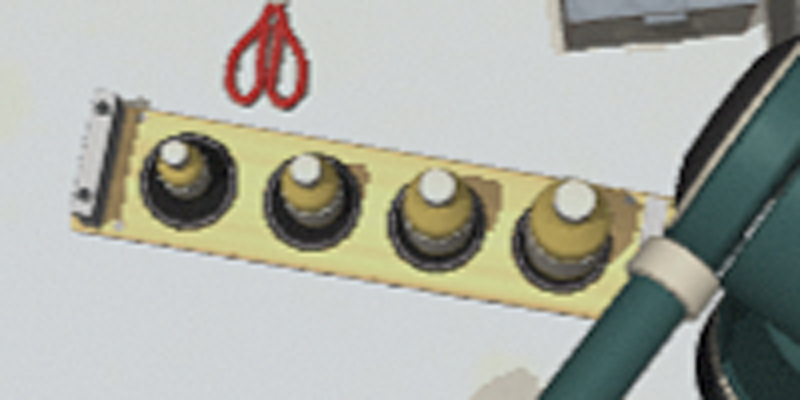

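View pics/s18.png

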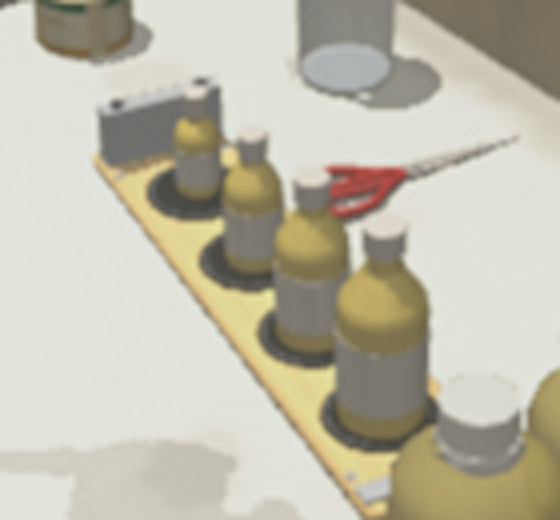

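```bash
python3 - <<'E'
from h import *
t=cam("top");s=cam("scene")
Z=lambda zx,zy:(200+(zx+.5)/4-.5,170+(zy+.5)/4-.5)
S=lambda zx,zy:(260+(zx+.5)/4-.5,160+(zy+.5)/4-.5)
mt=[(188,180),(313,202),(437,223),(561,245)]; ms=[at(s,230+(a+.5)/3.5-.5,170+(b+.5)/3.5-.5,.01) for a,b in [(278,132),(326,191),(379,256),(437,327)]]
for i,(n,p,q,h) in enumerate([("small",(172,152),(196,91),.08),("med",(306,169),(252,132),.098),("large",(438,187),(313,180),.116),("xl",(575,200),(386,228),.134)]):
    a=at(t,*Z(*p),h);b=at(s,*S(*q),h)
    print(n,(1000*(a-at(t,*Z(*mt[i]),.01))).round(1),(1000*(b-ms[i])).round(1))
E
```

```text
small [0.3 0.6] [2.5 0.9]
med [-0.4 -2. ] [ 1.1 -1.5]
large [-2.1 -1.7] [-2.2 -4.2]
xl [ 0.2 -1.9] [-0.6 -4.1]
```

```bash
python3 - <<'E'
from workcell import job,read_state
print(read_state()["time"],read_state()["wrist_force"]); print(job.finish_job())
E
```

```text
30.55 [ 1.21398641 -0.31368263 -0.08949065]
the job is handed in; nothing more can be done
None
```

I placed all four bottles on the marks in order of size and handed the job in at 30.6 s. The smallest stands next to the end stop and the extra-large one farthest from it.

- **Position and posture:** In the last top and scene pictures all four stand upright. Each bottle is within about 5 mm of its mark's centre, against the 12 mm limit.
- **Camera disagreement:** The two cameras differ by up to about 2.5 mm on the same bottle. An earlier oblique wrist view put the large bottle about 5 mm off its mark, but the final top and scene views show roughly 3 to 5 mm.
- **Contact:** The hardest contact I read was about 12 N, when the large bottle touched down slightly early. I eased it up by 1 mm before letting go.
- **At hand-in:** The beaker looks unmoved in the pictures, though I did not measure it. The gripper was open, clear and touching nothing.

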